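# Clamp a sample jar centred in the V of the bench jar holder

## Task

Stand the medium-sized sample jar on the holder's base plate between the V-block and the sliding jaw, and let go of it. Then slide the jaw up behind it so that the jaw pushes the jar into the V until it bears firmly on both faces, pressing gently enough not to crack it, and leave it standing upright there, centred in the V and clamped by the jaw. Leave the squat jar and the slim bottle standing where they are.

Things in the scene. Friction and masses are not known exactly. Their poses are not given: they have to be found in the camera images.
- jar: the sample jar to be clamped: upright plain cylinder 44 mm in diameter and 72 mm tall, white with a red lid (the top 16 mm, same diameter), about 90 g. Of the three red-lidded containers it is the one of middle width and height. Origin: centre of its underside, z up; its yaw means nothing
- squat_jar: bystander: wide, low white jar with red lid, 62 mm in diameter, 45 mm tall. Origin: centre of underside
- slim_bottle: bystander: thin white bottle with red lid, 28 mm in diameter, 85 mm tall. Origin: centre of underside
- holder: the jar holder, fixed to the bench: aluminium base plate 236 (its x) x 110 (its y) x 10 mm thick with an upright V-block at its +x end and a sliding jaw at its -x end. Origin: centre of the plate's underside; its x axis points from the jaw towards the V-block, z up. The V's faces and the jaw's pad are slick plastic, so a round jar pushed in slides to the middle
- v_left: the V's face plate on the holder's +y side (34 mm long, 14 mm thick, up to 55 mm above the bench). Origin: middle of the lower edge of its working face. The two vertical faces form a 90 degree V, seen from above, open towards the jaw and symmetric about the holder's x axis: inner corner at holder x = +85 mm, mouth 48 mm wide at x = +61 mm
- v_right: the same on the holder's -y side
- seat (a point): the point on top of the base plate (10 mm above the bench) where the jar's underside centre is when the jar touches both faces of the V: holder x = +53.9 mm, y = 0. Axes as the holder's
- jaw_pad: the flat pad on the jaw's front that meets the jar: 44 mm wide, from 12 to 55 mm above the bench. Origin: middle of the pad's front face, at the level of the base plate's top; x axis as the holder's. It moves with the jaw; with the jaw at 0 the front face is at holder x = -23.1 mm
- jaw (a joint): how far the jaw has slid towards the V from fully back, in m, 0 to 0.075. It drags (about 2.5 N) and stays where it is left; it meets the seated jar at 0.055. Push it at its upright steel fin: 14 mm thick, 40 mm wide, from 41 to 82 mm above the bench, screwed fast to the jaw; the fin's rear side is 56 to 68 mm behind the pad's front, as its screw was set: find it by feel
Things that resemble listed ones, but are neither listed nor needed, are in the scene too. Leave any black or turquoise look-alike of the jar alone.

How it is judged:
By the outcome, as a careful person would: the job done as asked, in the order asked, and still so for the second after the job is handed in, with the robot touching nothing.
It also fails if it takes over 54 s, if anything falls off the work surface, if the arm or the gripper's body presses on something with over 40 N, if the wrist force passes 120 N, or if a joint passes its speed limit or range.

## Robot

A 6-joint arm with a two-finger parallel gripper is mounted at the origin on the work surface. World frame = base frame: x ahead of the robot, y to its left, z up, the work surface at z = 0. Lengths are in mm, angles in rad, forces in N, time in s.
With the tool pointing down it reaches from about 350 to 875 mm from the base axis. Payload 4.2 kg.
Tool frame: the origin (TCP) lies midway between the tips of the shut fingers; the grasp point (between the pads) lies 19 mm behind it; z points along the fingers, y is the line along which they close (so a half turn about z gives the same grasp; the last joint's range is limited). The gripper opens to 85 mm and grips with 20 to 120 N. Pads are 22 mm wide; open, the fingers measure 114 mm over their backs; the gripper's body (76 mm by 85 mm) begins 54 mm behind the grasp point. The pads swing forward as they close: fully open they stand 13 mm farther back than shut.
Start: joints at [1.601, 0.385, 0.008, 0, -1.194, -0.259], TCP at [141.724, 608.698, 231.312] pointing down, gripper open.
Joint ranges: [-3.14, 3.14], [-1.21, 2.06], [-1.07, 1.41], [-3.16, 2.05], [-2.99, -0.16], [-3.1, 3.1]. Speed limits (rad/s): [2.79, 2.79, 3.14, 3.14, 3.14, 3.14].

## Interface

Orientations are given as a unit quaternion [x, y, z, w].
In Python, from bench import arm gives the robot as it stands.
- The arm moves only by the tool send_rows, never from a script. Its argument "targets" is a list of rows, each an object of numbers: "gripper": the gripper command: -1 is fully open, 1 is shut, values between are in proportion; "x", "y", "z": the shift along the tool's x, y, z in cm; "ax", "ay", "az": the turn, a rotation vector about the tool's x, y, z in degrees. A call has 1 to 5 rows; each row shifts and turns the commanded pose from where the row before left it, along the tool's axes as they then stand; what a row does not reach is not made up. A row lasts 1/12 s, in which the tool goes at most 41.7 mm and 7.16 degrees, less where a joint would pass 70% of its speed; a pose out of reach is approached as far as the arm can. A call is refused whole if a number of a shift passes 4.17 or a number of a turn 7.16, either way. A call with a gripper value outside its range is refused whole. The fingers move at their own pace and stop on an object; the grip force is fixed at half the most. Time passes only in rows, so rows that do not move let the fingers close. It gives the time, the measured TCP pose, the force, the opening and the grip force at its end, in the units of the state.
- arm.read_state(): the state, without advancing time (a new reading comes with each control period).
- arm.get_image(name): name is "scene" or "top"; returns (picture, depth): 420x560x3 uint8, red, green, blue; 420x560 float32, mm along the optical axis (not along the pixel's ray), 0 where there is no reading.
- arm.camera_model(name): a dict with "fx", "fy", "cx", "cy" (pixels), "cam_to_world" (4x4, takes a point from camera to world coordinates). Camera axes: x right, y down, z forward; pixel columns grow to the right and rows downward; lengths in mm; the calibration is good to about 2 mm. A picture is of the moment at which its call begins. camera_model takes no time and is no camera call.
- arm.job_done(): hands the job in; it is judged then, once.
Trained networks look in the newest picture that a camera, given by its name, has taken for a name from the list of things; names that differ only in an ending like _2 or _b are one class to them, and where a whole thing is asked for, a point or a joint stands for the part that bears it (a point fixed in the world has none). Each returns a list of dicts, best first, with "score" (0 to 1); they miss things now and then, are a little off and sometimes report something else, mostly with a low value. They report only what shows in the picture. A call takes as long as a camera call. They do not tell look-alikes from the thing itself.
- arm.boxes_of(camera, thing): "rect" ([left, top, width, height] in pixels, round what is visible of it).
The state is a dict: "clock": time; "joints": joint angles; "joint_vel": joint speeds; "joint_efforts": joint torques, N m; "position": TCP position; "ee_rot": TCP orientation; "contact_force": force on the tool from outside, world axes, zero at the start; "wrist_torque": the same for the moment, N m; "gripper_width": finger opening in mm; "grasp_force": force on a finger pad.
Only numpy, scipy, OpenCV 4.12 (cv2) and the standard library are available. Lean on these libraries where they do the work, as an engineer would, in place of code of your own. Each camera call takes 0.05 s, during which the arm holds its last target. There are 200 camera calls.

## Working session

There is one attempt and no reset: what is moved stays moved. The work goes in short steps, Python scripts to look and compute and a tool call to move; the robot and the scene stay as the last step left them, time stands still between calls to the robot, and variables do not carry over. Pictures are saved under pics/ and viewed, at most 10 in all, crops included, and the job is handed in when it is done.

Besides the shell and the picture viewer there is one more tool, called after "Call:" as name([rows], argument=value, ...), one row to a line, values as JSON. send_rows: Moves the arm, as the interface text tells. Its arguments: {"type":"object","properties":{"targets":{"type":"array"}},"required":["targets"]}

```bash
mkdir -p pics; ls; cat > h.py <<'E'
import numpy as np,cv2
from bench import arm
def w(cam,u,v,d):
    m=arm.camera_model(cam);p=np.array([(u-m["cx"])/m["fx"]*d,(v-m["cy"])/m["fy"]*d,d,1])
    return (np.array(m["cam_to_world"])@p)[:3]
def cloud(cam,depth):
    m=arm.camera_model(cam);v,u=np.indices(depth.shape);d=depth.astype(float)
    P=np.stack([(u-m["cx"])/m["fx"]*d,(v-m["cy"])/m["fy"]*d,d,np.ones_like(d)],-1)
    return (P@np.array(m["cam_to_world"]).T)[...,:3]
E
python3 - <<'E'
from h import *
for c in("scene","top"):
    im,d=arm.get_image(c);cv2.imwrite(f"pics/{c}0.png",im[...,::-1]);np.savez(f"{c}0.npz",im=im,d=d)
    for t in("jar","squat_jar","slim_bottle","holder","v_left","jaw_pad","jaw"):
        print(c,t,[(round(b["score"],2),[round(x) for x in b["rect"]]) for b in arm.boxes_of(c,t)])
print(arm.read_state())
E
```

```text
pics
scene jar [(0.86, [396, 235, 48, 49]), (0.83, [358, 185, 38, 50]), (0.74, [337, 243, 34, 52])]
scene squat_jar [(0.88, [378, 311, 51, 58]), (0.59, [140, 114, 47, 44])]
scene slim_bottle [(0.79, [268, 249, 21, 47])]
scene holder [(0.67, [118, 75, 126, 114]), (0.48, [160, 113, 24, 32]), (0.15, [266, 248, 21, 46])]
scene v_left [(0.93, [192, 85, 20, 20])]
scene jaw_pad [(0.75, [160, 114, 21, 30])]
scene jaw []
top jar [(0.82, [216, 246, 26, 22]), (0.64, [187, 192, 31, 28]), (0.62, [165, 235, 29, 26])]
top squat_jar [(0.69, [135, 182, 34, 32])]
top slim_bottle [(0.84, [227, 149, 19, 21])]
top holder [(0.73, [362, 132, 84, 122]), (0.41, [391, 175, 30, 15])]
top v_left [(0.68, [425, 214, 13, 19]), (0.27, [133, 180, 36, 36])]
top jaw_pad [(0.53, [393, 176, 29, 11])]
top jaw [(0.59, [384, 150, 36, 37])]
{'clock': 0.8, 'joints': array([ 1.60060000e+00,  3.84665864e-01,  7.91018881e-03, -2.07004930e-05,
       -1.19397705e+00, -2.58564997e-01]), 'joint_vel': array([ 0.00056673, -0.00048483, -0.00102243,  0.00117524, -0.00051816,
       -0.0004492 ]), 'joint_efforts': array([-9.42463375e-04, -3.92024446e+01,  1.88606232e+01,  4.19061586e+00,
       -2.89868940e-04,  2.13431662e-06]), 'position': array([141.71822047, 608.70581835, 231.33362204]), 'ee_rot': array([ 9.93465226e-01, -1.14135201e-01, -1.40937636e-05, -3.00888669e-05]), 'contact_force': array([-0.42384594, -0.42072872, -0.03078115]), 'wrist_torque': array([-0.01824672,  0.02854127,  0.04545607]), 'grasp_force': 0.0, 'gripper_width': 85.40215203203655}
```

View pics/top0.png

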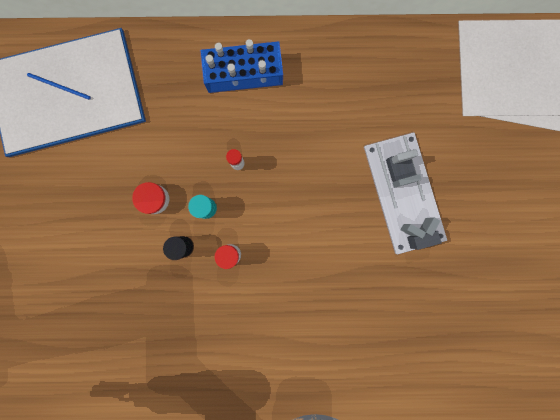

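View pics/scene0.png

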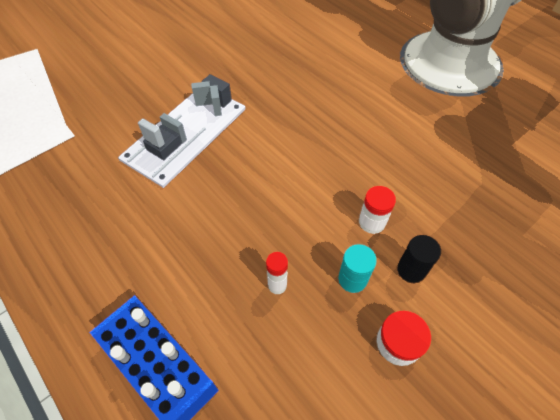

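The top view shows three red-lidded containers: squat at (150,198), slim at (235,157) and a middle one at (227,257). There is also a turquoise look-alike at (201,207) and a black one at (177,248). The one at (227,257) fits on width and height. Next I'll measure it and confirm it in a crop.

```bash
python3 - <<'E'
from h import *
out=[]
for c in("top","scene"):
    z=np.load(f"{c}0.npz");im,d=z["im"],z["d"];P=cloud(c,d);np.save(c+"P.npy",P)
    hsv=cv2.cvtColor(im,cv2.COLOR_RGB2HSV);
    seeds={"top":dict(jar=(227,257),squat=(150,198),slim=(235,157),teal=(201,207),black=(177,248)),"scene":dict(jar=(379,200),squat=(405,332),slim=(277,262),teal=(358,258),black=(423,248))}[c]
    for n,(u,v) in seeds.items():
        s=P[v,u];m=(np.abs(P[...,2]-s[2])<4)&(np.hypot(P[...,0]-s[0],P[...,1]-s[1])<45)&(d>0)
        if n in("jar","squat","slim"): m&=((hsv[...,0]<8)|(hsv[...,0]>172))&(hsv[...,1]>180)
        Q=P[m];(cx,cy),r=cv2.minEnclosingCircle(Q[:,:2].astype(np.float32))
        print(c,n,"top z",np.median(Q[:,2]).round(1),"c",round(cx,1),round(cy,1),"r",round(r,1),"mean",Q[:,:2].mean(0).round(1),len(Q))
    x0,y0,x1,y1=(355,125,455,260) if c=="top" else (110,65,255,195)
    R=np.zeros(d.shape,bool);R[y0:y1,x0:x1]=1
    pl=R&(np.abs(P[...,2]-10)<4)&(hsv[...,1]<90)
    pl=cv2.morphologyEx(pl.astype(np.uint8),cv2.MORPH_OPEN,np.ones((2,2)))>0
    n,l,st,_=cv2.connectedComponentsWithStats(pl.astype(np.uint8));print(st[1:].tolist())
    print(c,"plate",cv2.minAreaRect(P[pl][:,:2].astype(np.float32)),np.median(P[pl][:,2]))
    for a,b in((35,50),(50,62),(62,74),(74,95)):
        m=R&(P[...,2]>a)&(P[...,2]<b);Q=P[m]
        if len(Q)>5:print("z",a,b,len(Q),Q.mean(0).round(1),np.median(Q[:,2]).round(1))
z=np.load("top0.npz")["im"];s=np.load("scene0.npz")["im"]
a=cv2.resize(z[225:285,170:260],(400,267),interpolation=2);b=cv2.resize(s[170:300,320:450],(267,267),interpolation=2)
cv2.imwrite("pics/crop.png",np.hstack([a,b])[...,::-1])
t=cv2.resize(z[120:265,350:460],(455,600),interpolation=2);cv2.imwrite("pics/hold.png",t[...,::-1])
E
```

```text
top jar top z 72.0 c 433.4 170.6 r 22.1 mean [433.2 170.5] 425
top squat top z 45.1 c 550.5 329.2 r 31.6 mean [549.8 328.8] 764
top slim top z 85.1 c 623.6 155.6 r 14.3 mean [623.9 155. ] 175
top teal top z 72.0 c 530.6 220.9 r 22.5 mean [530.3 220.7] 427
top black top z 72.0 c 450.7 268.7 r 22.4 mean [450.7 268.4] 435
[[366, 134, 76, 121, 3958], [437, 222, 11, 21, 112]]
top plate ((526.8116455078125, -90.078369140625), (236.64169311523438, 339.6971130371094), 15.128317832946777) 10.047744119339995
z 35 50 514 [ 575.2 -185.9   39.4] 38.3
z 50 62 749 [ 495.9 -210.6   54. ] 54.0
z 62 74 25 [ 618.3 -165.8   68.1] 69.1
z 74 95 156 [ 623.8 -175.8   81.3] 81.6
scene jar top z 71.7 c 431.9 169.9 r 23.3 mean [433.3 170.4] 619
scene squat top z 44.7 c 549.2 328.3 r 31.6 mean [550.  328.8] 1824
scene slim top z 84.8 c 622.9 153.8 r 14.8 mean [623.3 154.4] 341
scene teal top z 71.7 c 529.1 219.7 r 22.8 mean [530.3 220.6] 784
scene black top z 71.6 c 450.1 267.3 r 23.1 mean [450.6 268.1] 743
[[120, 96, 126, 92, 3595], [158, 123, 5, 5, 18]]
scene plate ((688.6084594726562, 3.6861572265625), (662.8712158203125, 232.53858947753906), 56.082420349121094) 10.063783200901753
z 35 50 736 [ 561.6 -188.    40.7] 38.9
z 50 62 715 [ 515.7 -204.8   54.2] 54.2
z 62 74 97 [ 625.5 -170.1   68.3] 68.5
z 74 95 191 [ 624.  -175.5   80.5] 81.2
```

View pics/crop.png

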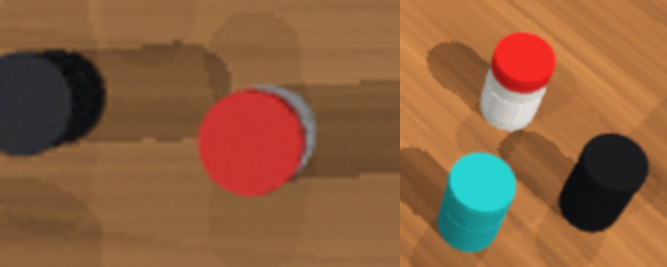

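View pics/hold.png

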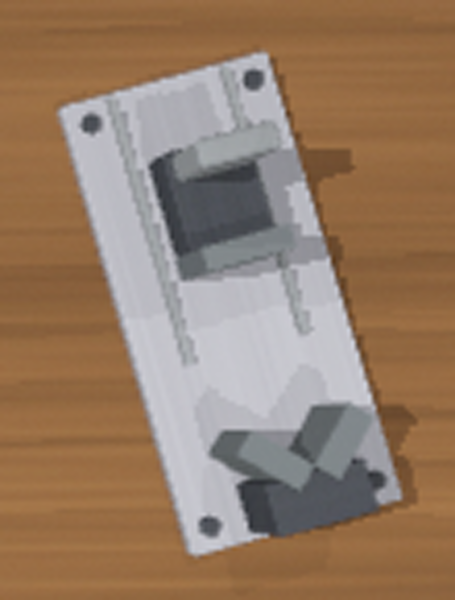

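The crop confirms the target: white body, red lid, r = 22 mm, 72 mm tall, at about (433, 170.5), with no other red lid of that size. In the holder view the V is at the bottom, near the robot, and the jaw is fully back at the top. Next I'll fit the holder pose and write a helper for the moves.

```bash
cat >> h.py <<'E'
from scipy.spatial.transform import Rotation as R_
def go(x,y,z,yaw=None):
    "world target -> tool-frame shift (cm); yaw = wanted direction of tool x (deg)"
    s=arm.read_state();R=R_.from_quat(s["ee_rot"]).as_matrix();p=np.array(s["position"])
    print("t",round(s["clock"],2),"pos",p.round(1),"toolx deg",np.degrees(np.arctan2(R[1,0],R[0,0])).round(2),"tilt",(R[:,2]).round(4),"F",np.round(s["contact_force"],1),"w",round(s["gripper_width"],1),"g",round(s["grasp_force"],1),"j",np.round(s["joints"],2))
    d=R.T@(np.array([x,y,z])-p)/10;print("shift cm",d.round(2),"rows>=",np.ceil(np.linalg.norm(d)/4.17))
    if yaw is not None:
        T=np.array([[np.cos(np.radians(yaw)),np.sin(np.radians(yaw)),0],[np.sin(np.radians(yaw)),-np.cos(np.radians(yaw)),0],[0,0,-1.]])
        rv=np.degrees(R_.from_matrix(R.T@T).as_rotvec());print("turn",rv.round(2))
        print("shift after turn",(T.T@(np.array([x,y,z])-p)/10).round(2))
E
python3 - <<'E'
from h import *
for c in("top","scene"):
    z=np.load(f"{c}0.npz");im,d=z["im"],z["d"];P=np.load(c+"P.npy");hsv=cv2.cvtColor(im,cv2.COLOR_RGB2HSV)
    x0,y0,x1,y1=(355,125,455,260) if c=="top" else (110,65,255,195)
    R=np.zeros(d.shape,bool);R[y0:y1,x0:x1]=1
    # everything above 6 mm = plate footprint + fittings; plate only below 14
    m=R&(d>0)&(P[...,2]>6)&(P[...,2]<14)
    n,l,st,_=cv2.connectedComponentsWithStats(m.astype(np.uint8));k=1+np.argmax(st[1:,4]);Q=P[l==k]
    (cx,cy),sz,a=cv2.minAreaRect(Q[:,:2].astype(np.float32));print(c,cx,cy,sz,a)
    bx=cv2.boxPoints(((cx,cy),sz,a));i=np.argmax([np.linalg.norm(bx[i]-bx[i-1]) for i in range(4)])
    e=bx[i]-bx[i-1];e=e/np.linalg.norm(e);e*=-np.sign(e[0]);yaw=np.degrees(np.arctan2(e[1],e[0]));nrm=np.array([-e[1],e[0]])
    print("holder yaw",yaw,"seat",np.array([cx,cy])+53.9*e)
    for a_,b_ in((50,60),(62,74),(76,90)):
        q=P[R&(d>0)&(P[...,2]>a_)&(P[...,2]<b_)];h=(q[:,:2]-[cx,cy]);X=h@e;Y=h@nrm
        for nm,s in(("V",X>40),("jaw",X<=40)):
            if s.sum()>5:print(a_,nm,"x",np.percentile(X[s],[2,50,98]).round(1),"y",np.percentile(Y[s],[2,50,98]).round(1),s.sum())
go(433,170.5,231,15)
E
```

```text
top 558.4199829101562 -194.67454528808594 (235.98236083984375, 110.75553894042969) 14.744973182678223
holder yaw -165.25502 seat [ 506.29499817 -208.39301586]
50 V x [ 64.6  91.3 113. ] y [-28.    0.1  27.4] 584
50 jaw x [-69.6 -22.7 -16.2] y [-21.7  -2.1  21.8] 162
62 jaw x [-73.5 -64.1 -61.4] y [-20.2 -19.3  14.1] 25
76 jaw x [-74.8 -68.1 -61.5] y [-19.3  -1.3  17.8] 152
scene 557.69140625 -196.1741943359375 (235.41932678222656, 112.66358184814453) 14.84424114227295
holder yaw -165.15576 seat [ 505.590271   -209.98295498]
50 V x [ 64.3  89.3 113.3] y [-30.6  -0.5  27.1] 458
50 jaw x [-75.1 -25.5 -15.5] y [-22.1  -4.7  20. ] 242
62 jaw x [-75.1 -74.1 -63.1] y [-21.2 -11.7  16.2] 97
76 jaw x [-74.8 -69.6 -61.7] y [-20.1  -2.9  18.1] 174
t 0.8 pos [141.7 608.7 231.3] toolx deg -13.11 tilt [-0.e+00  1.e-04 -1.e+00] F [-0.4 -0.4 -0. ] w 85.4 g 0.0 j [ 1.6   0.38  0.01 -0.   -1.19 -0.26]
shift cm [3.831e+01 3.607e+01 3.000e-02] rows>= 13.0
turn [ -0.     0.   -28.11]
shift after turn [1.679e+01 4.987e+01 3.000e-02]
```

Call:
send_rows([
  {"az": -7, "gripper": -1},
  {"az": -7, "gripper": -1},
  {"az": -7, "gripper": -1},
  {"az": -6.9, "gripper": -1},
  {"x": 1.3, "y": 3.9, "gripper": -1},
])

```text
$.targets[0]: bad value
```

Call:
send_rows([
  {"x": 1.3, "y": 3.9, "gripper": -1},
  {"x": 1.3, "y": 3.9, "gripper": -1},
  {"x": 1.3, "y": 3.9, "gripper": -1},
  {"x": 1.3, "y": 3.9, "gripper": -1},
  {"x": 1.3, "y": 3.9, "gripper": -1},
])

```text
$.targets[0]: bad value
```

Call:
send_rows([
  {"x": 1.3, "y": 3.9, "gripper": -1},
  {"x": 1.3, "y": 3.9, "gripper": -1},
  {"x": 1.3, "y": 3.9, "gripper": -1},
  {"x": 1.3, "y": 3.9, "gripper": -1},
  {"x": 1.3, "y": 3.9, "gripper": -1},
])

```text
$.targets[0]: bad value
```

```bash
python3 -c "
from h import *
go(433.3,170.5,231,14.8)"
```

```text
t 0.8 pos [141.7 608.7 231.3] toolx deg -13.11 tilt [-0.e+00  1.e-04 -1.e+00] F [-0.4 -0.4 -0. ] w 85.4 g 0.0 j [ 1.6   0.38  0.01 -0.   -1.19 -0.26]
shift cm [3.834e+01 3.607e+01 3.000e-02] rows>= 13.0
turn [ -0.     0.   -27.91]
shift after turn [1.700e+01 4.982e+01 3.000e-02]
```

Every row probably needs all seven fields.

Call:
send_rows([
  {"gripper": -1, "x": 0, "y": 0, "z": 0, "ax": 0, "ay": 0, "az": -7},
  {"gripper": -1, "x": 0, "y": 0, "z": 0, "ax": 0, "ay": 0, "az": -7},
  {"gripper": -1, "x": 0, "y": 0, "z": 0, "ax": 0, "ay": 0, "az": -7},
  {"gripper": -1, "x": 0, "y": 0, "z": 0, "ax": 0, "ay": 0, "az": -6.9},
  {"gripper": -1, "x": 1.3, "y": 3.8, "z": 0, "ax": 0, "ay": 0, "az": 0},
])

```text
clock: 1.22
position: [162.0, 579.1, 230.1]
ee_rot: [0.991, 0.133, 0.0, -0.001]
contact_force: [2.2, 0.1, -0.2]
gripper_width: 85.6
grasp_force: 0.0
```

Call:
send_rows([
  {"gripper": -1, "x": 1.3, "y": 3.8, "z": 0, "ax": 0, "ay": 0, "az": 0},
  {"gripper": -1, "x": 1.3, "y": 3.8, "z": 0, "ax": 0, "ay": 0, "az": 0},
  {"gripper": -1, "x": 1.3, "y": 3.8, "z": 0, "ax": 0, "ay": 0, "az": 0},
  {"gripper": -1, "x": 1.3, "y": 3.8, "z": 0, "ax": 0, "ay": 0, "az": 0},
  {"gripper": -1, "x": 1.3, "y": 3.8, "z": 0, "ax": 0, "ay": 0, "az": 0},
])

```text
clock: 1.63
position: [276.0, 406.4, 231.6]
ee_rot: [0.992, 0.129, 0.0, -0.0]
contact_force: [0.9, 0.3, -0.3]
gripper_width: 85.3
grasp_force: 0.0
```

Call:
send_rows([
  {"gripper": -1, "x": 1.3, "y": 3.8, "z": 0, "ax": 0, "ay": 0, "az": 0},
  {"gripper": -1, "x": 1.3, "y": 3.8, "z": 0, "ax": 0, "ay": 0, "az": 0},
  {"gripper": -1, "x": 1.3, "y": 3.8, "z": 0, "ax": 0, "ay": 0, "az": 0},
  {"gripper": -1, "x": 1.3, "y": 3.8, "z": 0, "ax": 0, "ay": 0, "az": 0},
  {"gripper": -1, "x": 1.3, "y": 3.8, "z": 0, "ax": 0, "ay": 0, "az": 0},
])

```text
clock: 2.05
position: [387.4, 239.3, 231.8]
ee_rot: [0.992, 0.129, 0.0, -0.0]
contact_force: [0.1, -0.1, 0.2]
gripper_width: 85.0
grasp_force: 0.0
```

```bash
python3 -c "
from h import *
go(433.3,170.5,231,14.8)"
```

```text
t 2.05 pos [387.4 239.3 231.8] toolx deg 14.82 tilt [ 8.e-04  9.e-04 -1.e+00] F [ 0.1 -0.1  0.2] w 85.0 g 0.0 j [ 0.91  0.09 -0.39  0.   -1.09  0.92]
shift cm [2.68 7.83 0.08] rows>= 2.0
turn [-0.04 -0.06  0.02]
shift after turn [2.68 7.83 0.08]
```

Call:
send_rows([
  {"gripper": -1, "x": 1.3, "y": 3.8, "z": 0, "ax": 0, "ay": 0, "az": 0},
  {"gripper": -1, "x": 1.2, "y": 3.5, "z": 0, "ax": 0, "ay": 0, "az": 0},
  {"gripper": -1, "x": 0, "y": 0, "z": 4, "ax": 0, "ay": 0, "az": 0},
  {"gripper": -1, "x": 0, "y": 0, "z": 4, "ax": 0, "ay": 0, "az": 0},
  {"gripper": -1, "x": 0, "y": 0, "z": 0, "ax": 0, "ay": 0, "az": 0},
])

```text
clock: 2.47
position: [425.4, 172.8, 145.1]
ee_rot: [0.992, 0.127, -0.007, 0.003]
contact_force: [-1.2, 0.3, 0.1]
gripper_width: 85.5
grasp_force: 0.0
```

```bash
python3 -c "
from h import *
go(433.3,170.5,28,14.8)"
```

```text
t 2.47 pos [425.4 172.8 145.1] toolx deg 14.54 tilt [-0.0124 -0.0078 -0.9999] F [-1.2  0.3  0.1] w 85.5 g 0.0 j [ 0.74  0.2  -0.5  -0.   -0.89  1.09]
shift cm [ 0.87  0.37 11.7 ] rows>= 3.0
turn [ 0.25  0.8  -0.26]
shift after turn [ 0.71  0.43 11.71]
```

Call:
send_rows([
  {"gripper": -1, "x": 0, "y": 0, "z": 0, "ax": 0, "ay": 0, "az": 0},
  {"gripper": -1, "x": 0, "y": 0, "z": 0, "ax": 0, "ay": 0, "az": 0},
])

```text
clock: 2.63
position: [430.8, 177.9, 153.2]
ee_rot: [0.992, 0.13, 0.001, -0.0]
contact_force: [0.8, 0.7, 0.3]
gripper_width: 85.4
grasp_force: 0.0
```

```bash
python3 -c "
from h import *
go(433.3,170.5,28,14.8)"
```

```text
t 2.63 pos [430.8 177.9 153.2] toolx deg 14.88 tilt [ 0.0029  0.001  -1.    ] F [0.8 0.7 0.3] w 85.4 g 0.0 j [ 0.74  0.19 -0.48  0.   -0.89  1.09]
shift cm [ 0.02  0.79 12.52] rows>= 4.0
turn [-0.01 -0.17  0.08]
shift after turn [ 0.06  0.78 12.52]
```

Call:
send_rows([
  {"gripper": -1, "x": 0, "y": 0.8, "z": 2.5, "ax": 0, "ay": 0, "az": 0},
  {"gripper": -1, "x": 0, "y": 0, "z": 2.5, "ax": 0, "ay": 0, "az": 0},
  {"gripper": -1, "x": 0, "y": 0, "z": 2.5, "ax": 0, "ay": 0, "az": 0},
  {"gripper": -1, "x": 0, "y": 0, "z": 1.5, "ax": 0, "ay": 0, "az": 0},
  {"gripper": -1, "x": 0, "y": 0, "z": 0, "ax": 0, "ay": 0, "az": 0},
])

```text
clock: 3.05
position: [431.4, 169.8, 61.0]
ee_rot: [0.992, 0.129, -0.001, 0.0]
contact_force: [0.2, -0.7, -0.4]
gripper_width: 85.6
grasp_force: 0.0
```

Call:
send_rows([
  {"gripper": -1, "x": 0, "y": 0, "z": 0, "ax": 0, "ay": 0, "az": 0},
  {"gripper": -1, "x": 0, "y": 0, "z": 0, "ax": 0, "ay": 0, "az": 0},
])

```text
clock: 3.22
position: [433.2, 170.8, 63.6]
ee_rot: [0.992, 0.13, 0.002, -0.001]
contact_force: [0.5, -1.0, 0.0]
gripper_width: 85.4
grasp_force: 0.0
```

```bash
python3 -c "
from h import *
go(433.3,170.5,28,14.8)"
```

```text
t 3.22 pos [433.2 170.8  63.6] toolx deg 14.88 tilt [ 0.004   0.0028 -1.    ] F [ 0.5 -1.   0. ] w 85.4 g 0.0 j [ 0.73  0.32 -0.59  0.   -0.65  1.1 ]
shift cm [-0.01  0.04  3.56] rows>= 1.0
turn [-0.1  -0.26  0.08]
shift after turn [0.   0.03 3.56]
```

Call:
send_rows([
  {"gripper": -1, "x": 0, "y": 0, "z": 1.8, "ax": 0, "ay": 0, "az": 0},
  {"gripper": -1, "x": 0, "y": 0, "z": 1.8, "ax": 0, "ay": 0, "az": 0},
  {"gripper": -1, "x": 0, "y": 0, "z": 0, "ax": 0, "ay": 0, "az": 0},
  {"gripper": -1, "x": 0, "y": 0, "z": 0, "ax": 0, "ay": 0, "az": 0},
  {"gripper": 0, "x": 0, "y": 0, "z": 0, "ax": 0, "ay": 0, "az": 0},
])

```text
clock: 3.63
position: [432.7, 170.0, 26.9]
ee_rot: [0.992, 0.129, 0.001, -0.001]
contact_force: [-0.4, -0.0, 0.3]
gripper_width: 75.5
grasp_force: 0.0
```

Call:
send_rows([
  {"gripper": 0.3, "x": 0, "y": 0, "z": 0, "ax": 0, "ay": 0, "az": 0},
  {"gripper": 0.3, "x": 0, "y": 0, "z": 0, "ax": 0, "ay": 0, "az": 0},
  {"gripper": 0.3, "x": 0, "y": 0, "z": 0, "ax": 0, "ay": 0, "az": 0},
  {"gripper": 0.3, "x": 0, "y": 0, "z": 0, "ax": 0, "ay": 0, "az": 0},
  {"gripper": 0.3, "x": 0, "y": 0, "z": 0, "ax": 0, "ay": 0, "az": 0},
])

```text
clock: 4.05
position: [432.3, 169.6, 26.5]
ee_rot: [0.992, 0.129, 0.001, -0.0]
contact_force: [-1.0, 0.6, 5.5]
gripper_width: 43.0
grasp_force: 60.5
```

```bash
python3 -c "
from h import *
go(433.3,170.5,28,14.8)"
```

```text
t 4.05 pos [432.3 169.6  26.5] toolx deg 14.82 tilt [ 0.0018  0.0012 -1.    ] F [-1.   0.6  5.5] w 43.0 g 60.5 j [ 0.73  0.39 -0.63  0.   -0.55  1.1 ]
shift cm [ 0.12 -0.06 -0.15] rows>= 1.0
turn [-0.04 -0.12  0.02]
shift after turn [ 0.12 -0.06 -0.15]
```

Call:
send_rows([
  {"gripper": 0.3, "x": 0, "y": 0, "z": -1, "ax": 0, "ay": 0, "az": 0},
  {"gripper": 0.3, "x": 0, "y": 0, "z": -3, "ax": 0, "ay": 0, "az": 0},
  {"gripper": 0.3, "x": 0, "y": 0, "z": -3, "ax": 0, "ay": 0, "az": 0},
  {"gripper": 0.3, "x": 0, "y": 0, "z": -2, "ax": 0, "ay": 0, "az": 0},
  {"gripper": 0.3, "x": 0, "y": 0, "z": 0, "ax": 0, "ay": 0, "az": 0},
])

```text
clock: 4.47
position: [434.0, 170.9, 119.9]
ee_rot: [0.992, 0.129, 0.004, -0.002]
contact_force: [0.2, 0.7, -0.6]
gripper_width: 42.9
grasp_force: 61.1
```

```bash
python3 -c "
from h import *
go(524.3,-204.2,115,14.8)"
```

```text
t 4.47 pos [434.  170.9 119.9] toolx deg 14.85 tilt [ 0.0082  0.0058 -0.9999] F [ 0.2  0.7 -0.6] w 42.9 g 61.1 j [ 0.73  0.23 -0.53  0.   -0.79  1.1 ]
shift cm [-0.89 38.57  0.34] rows>= 10.0
turn [-0.2  -0.54  0.05]
shift after turn [-0.85 38.57  0.49]
```

Call:
send_rows([
  {"gripper": 0.3, "x": 0, "y": 2, "z": 0, "ax": 0, "ay": 0, "az": 0},
  {"gripper": 0.3, "x": 0, "y": 3.5, "z": 0, "ax": 0, "ay": 0, "az": 0},
  {"gripper": 0.3, "x": 0, "y": 3.5, "z": 0, "ax": 0, "ay": 0, "az": 0},
  {"gripper": 0.3, "x": 0, "y": 3.5, "z": 0, "ax": 0, "ay": 0, "az": 0},
  {"gripper": 0.3, "x": 0, "y": 3.5, "z": 0, "ax": 0, "ay": 0, "az": 0},
])

```text
clock: 4.88
position: [471.8, 12.9, 114.7]
ee_rot: [0.992, 0.129, -0.001, -0.0]
contact_force: [-0.1, -0.1, -1.7]
gripper_width: 43.0
grasp_force: 61.2
```

Call:
send_rows([
  {"gripper": 0.3, "x": 0, "y": 3.5, "z": 0, "ax": 0, "ay": 0, "az": 0},
  {"gripper": 0.3, "x": 0, "y": 3.5, "z": 0, "ax": 0, "ay": 0, "az": 0},
  {"gripper": 0.3, "x": -0.3, "y": 3.5, "z": 0, "ax": 0, "ay": 0, "az": 0},
  {"gripper": 0.3, "x": -0.3, "y": 3.5, "z": 0, "ax": 0, "ay": 0, "az": 0},
  {"gripper": 0.3, "x": -0.3, "y": 3.5, "z": 0, "ax": 0, "ay": 0, "az": 0},
])

```text
clock: 5.3
position: [507.7, -158.8, 114.4]
ee_rot: [0.992, 0.128, -0.001, -0.0]
contact_force: [1.0, 1.0, -1.3]
gripper_width: 43.0
grasp_force: 61.2
```

Call:
send_rows([
  {"gripper": 0.3, "x": 0, "y": 2.5, "z": 0, "ax": 0, "ay": 0, "az": 0},
  {"gripper": 0.3, "x": 0, "y": 1.5, "z": 0, "ax": 0, "ay": 0, "az": 0},
  {"gripper": 0.3, "x": 0, "y": 0, "z": 0, "ax": 0, "ay": 0, "az": 0},
  {"gripper": 0.3, "x": 0, "y": 0, "z": 0, "ax": 0, "ay": 0, "az": 0},
  {"gripper": 0.3, "x": 0, "y": 0, "z": 0, "ax": 0, "ay": 0, "az": 0},
])

```text
clock: 5.72
position: [517.8, -195.2, 114.6]
ee_rot: [0.992, 0.129, -0.001, -0.0]
contact_force: [0.2, 0.8, -1.1]
gripper_width: 42.9
grasp_force: 61.3
```

```bash
python3 -c "
from h import *
go(524.3,-204.2,115,14.8)"
```

```text
t 5.72 pos [ 517.8 -195.2  114.6] toolx deg 14.78 tilt [-1.7e-03  6.0e-04 -1.0e+00] F [ 0.2  0.8 -1.1] w 42.9 g 61.3 j [-0.07  0.38 -0.33 -0.   -0.87  1.9 ]
shift cm [ 0.4   1.04 -0.04] rows>= 1.0
turn [-0.06  0.09 -0.02]
shift after turn [ 0.4   1.04 -0.04]
```

Call:
send_rows([
  {"gripper": 0.3, "x": 0.4, "y": 1.0, "z": 0, "ax": 0, "ay": 0, "az": 0},
  {"gripper": 0.3, "x": 0, "y": 0, "z": 1.5, "ax": 0, "ay": 0, "az": 0},
  {"gripper": 0.3, "x": 0, "y": 0, "z": 2, "ax": 0, "ay": 0, "az": 0},
  {"gripper": 0.3, "x": 0, "y": 0, "z": 2, "ax": 0, "ay": 0, "az": 0},
  {"gripper": 0.3, "x": 0, "y": 0, "z": 1, "ax": 0, "ay": 0, "az": 0},
])

```text
clock: 6.13
position: [523.9, -203.5, 48.2]
ee_rot: [0.992, 0.129, -0.002, -0.001]
contact_force: [-1.1, 0.6, -1.0]
gripper_width: 42.8
grasp_force: 61.3
```

Call:
send_rows([
  {"gripper": 0.3, "x": 0, "y": 0, "z": 0, "ax": 0, "ay": 0, "az": 0},
  {"gripper": 0.3, "x": 0, "y": 0, "z": 0, "ax": 0, "ay": 0, "az": 0},
  {"gripper": 0.3, "x": 0, "y": 0, "z": 0, "ax": 0, "ay": 0, "az": 0},
])

```text
clock: 6.38
position: [526.1, -204.3, 51.4]
ee_rot: [0.992, 0.129, 0.001, 0.0]
contact_force: [-0.7, -0.6, -0.3]
gripper_width: 43.1
grasp_force: 61.3
```

```bash
python3 -c "
from h import *
go(524.3,-204.2,36.5,14.8)
im,d=arm.get_image('scene');cv2.imwrite('pics/s1.png',cv2.resize(im[40:220,80:300],(733,600),interpolation=2)[...,::-1])"
```

```text
t 6.38 pos [ 526.1 -204.3   51.4] toolx deg 14.85 tilt [ 2.1e-03 -6.0e-04 -1.0e+00] F [-0.7 -0.6 -0.3] w 43.1 g 61.3 j [-0.08  0.48 -0.36  0.   -0.73  1.91]
shift cm [-0.17 -0.06  1.49] rows>= 1.0
turn [ 0.06 -0.11  0.05]
shift after turn [-0.17 -0.06  1.49]
```

View pics/s1.png

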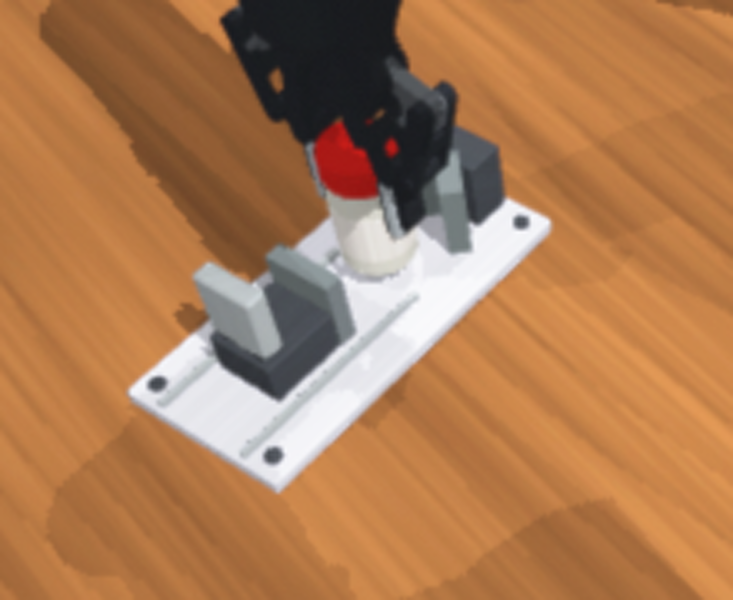

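The crop shows the jar upright (lid at about (350,160)), just above the plate and in front of the V, with room before the jaw pad. Now I'll lower it gently.

Call:
send_rows([
  {"gripper": 0.3, "x": -0.1, "y": 0, "z": 0.8, "ax": 0, "ay": 0, "az": 0},
  {"gripper": 0.3, "x": 0, "y": 0, "z": 0.4, "ax": 0, "ay": 0, "az": 0},
  {"gripper": 0.3, "x": 0, "y": 0, "z": 0, "ax": 0, "ay": 0, "az": 0},
  {"gripper": 0.3, "x": 0, "y": 0, "z": 0, "ax": 0, "ay": 0, "az": 0},
  {"gripper": 0.3, "x": 0, "y": 0, "z": 0, "ax": 0, "ay": 0, "az": 0},
])

```text
clock: 6.85
position: [524.1, -204.7, 38.4]
ee_rot: [0.992, 0.129, 0.0, 0.0]
contact_force: [0.1, -0.8, -1.5]
gripper_width: 42.9
grasp_force: 61.3
```

```bash
python3 -c "
from h import *
go(524.3,-204.2,36.5,14.8)"
```

```text
t 6.85 pos [ 524.1 -204.7   38.4] toolx deg 14.79 tilt [ 1.e-04 -1.e-04 -1.e+00] F [ 0.1 -0.8 -1.5] w 42.9 g 61.3 j [-0.08  0.49 -0.38  0.   -0.7   1.91]
shift cm [ 0.03 -0.04  0.19] rows>= 1.0
turn [ 0.01 -0.   -0.01]
shift after turn [ 0.03 -0.04  0.19]
```

Call:
send_rows([
  {"gripper": 0.3, "x": 0, "y": 0, "z": 0.1, "ax": 0, "ay": 0, "az": 0},
  {"gripper": 0.3, "x": 0, "y": 0, "z": 0.1, "ax": 0, "ay": 0, "az": 0},
  {"gripper": 0.3, "x": 0, "y": 0, "z": 0, "ax": 0, "ay": 0, "az": 0},
  {"gripper": 0.3, "x": 0, "y": 0, "z": 0, "ax": 0, "ay": 0, "az": 0},
])

```text
clock: 7.18
position: [524.3, -204.7, 36.6]
ee_rot: [0.992, 0.129, 0.0, 0.0]
contact_force: [-0.4, 0.2, 0.9]
gripper_width: 43.0
grasp_force: 61.3
```

Call:
send_rows([
  {"gripper": 0.3, "x": 0, "y": 0, "z": 0.05, "ax": 0, "ay": 0, "az": 0},
  {"gripper": 0.3, "x": 0, "y": 0, "z": 0, "ax": 0, "ay": 0, "az": 0},
  {"gripper": 0.3, "x": 0, "y": 0, "z": 0, "ax": 0, "ay": 0, "az": 0},
])

```text
clock: 7.43
position: [524.3, -204.7, 36.6]
ee_rot: [0.992, 0.129, 0.0, 0.0]
contact_force: [-1.5, 0.5, 5.1]
gripper_width: 42.8
grasp_force: 61.7
```

Call:
send_rows([
  {"gripper": -0.05, "x": 0, "y": 0, "z": 0, "ax": 0, "ay": 0, "az": 0},
  {"gripper": -0.1, "x": 0, "y": 0, "z": 0, "ax": 0, "ay": 0, "az": 0},
  {"gripper": -0.15, "x": 0, "y": 0, "z": 0, "ax": 0, "ay": 0, "az": 0},
  {"gripper": -0.3, "x": 0, "y": 0, "z": 0, "ax": 0, "ay": 0, "az": 0},
  {"gripper": -0.6, "x": 0, "y": 0, "z": 0, "ax": 0, "ay": 0, "az": 0},
])

```text
clock: 7.85
position: [524.0, -204.6, 35.6]
ee_rot: [0.992, 0.129, -0.0, -0.0]
contact_force: [-0.5, -0.1, -0.2]
gripper_width: 66.1
grasp_force: 0.0
```

Call:
send_rows([
  {"gripper": -0.8, "x": 0, "y": 0, "z": 0, "ax": 0, "ay": 0, "az": 0},
  {"gripper": -0.8, "x": 0, "y": 0, "z": 0, "ax": 0, "ay": 0, "az": 0},
  {"gripper": -0.8, "x": 0, "y": 0, "z": 0, "ax": 0, "ay": 0, "az": 0},
])

```text
clock: 8.1
position: [524.1, -204.7, 35.8]
ee_rot: [0.992, 0.129, -0.0, 0.0]
contact_force: [-0.3, 0.2, 0.6]
gripper_width: 76.6
grasp_force: 0.0
```

Call:
send_rows([
  {"gripper": -0.8, "x": 0, "y": 0, "z": -2, "ax": 0, "ay": 0, "az": 0},
  {"gripper": -0.8, "x": 0, "y": 0, "z": -3, "ax": 0, "ay": 0, "az": 0},
  {"gripper": -0.8, "x": 0, "y": 0, "z": -3, "ax": 0, "ay": 0, "az": 0},
  {"gripper": -0.8, "x": 0, "y": 0, "z": -3, "ax": 0, "ay": 0, "az": 0},
  {"gripper": -0.8, "x": 0, "y": 0, "z": -2, "ax": 0, "ay": 0, "az": 0},
])

```text
clock: 8.52
position: [525.0, -204.9, 169.0]
ee_rot: [0.992, 0.129, 0.002, 0.001]
contact_force: [0.2, 0.7, 0.0]
gripper_width: 76.7
grasp_force: 0.0
```

Call:
send_rows([
  {"gripper": 1, "x": 2.5, "y": 0, "z": 0, "ax": 0, "ay": 0, "az": 0},
  {"gripper": 1, "x": 3, "y": 0, "z": 0, "ax": 0, "ay": 0, "az": 0},
  {"gripper": 1, "x": 3, "y": 0, "z": 0, "ax": 0, "ay": 0, "az": 0},
  {"gripper": 1, "x": 3, "y": 0, "z": 0, "ax": 0, "ay": 0, "az": 0},
  {"gripper": 1, "x": 3, "y": 0, "z": 0, "ax": 0, "ay": 0, "az": 0},
])

```text
clock: 8.93
position: [665.3, -167.2, 165.9]
ee_rot: [0.992, 0.129, 0.0, -0.0]
contact_force: [0.8, -0.7, 0.5]
gripper_width: 16.2
grasp_force: 0.0
```

Call:
send_rows([
  {"gripper": 1, "x": 0, "y": 0, "z": 0, "ax": 0, "ay": 0, "az": 0},
  {"gripper": 1, "x": 0, "y": 0, "z": 0, "ax": 0, "ay": 0, "az": 0},
  {"gripper": 1, "x": 0, "y": 0, "z": 0, "ax": 0, "ay": 0, "az": 0},
])

```text
clock: 9.18
position: [663.6, -167.6, 165.2]
ee_rot: [0.992, 0.129, -0.001, -0.0]
contact_force: [-0.2, -0.2, 0.2]
gripper_width: 0.2
grasp_force: 0.0
```

```bash
python3 - <<'E'
from h import *
go(665.4,-167,58,14.8)
im,d=arm.get_image('scene');cv2.imwrite('pics/s2.png',cv2.resize(im[40:220,80:300],(733,600),interpolation=2)[...,::-1])
im,d=arm.get_image('top');P=cloud('top',d);hsv=cv2.cvtColor(im,cv2.COLOR_RGB2HSV)
m=(P[...,2]>76)&(P[...,2]<88)&(hsv[...,1]>170)&((hsv[...,0]<8)|(hsv[...,0]>172))&(P[...,1]<-100)
Q=P[m];print(len(Q),Q.mean(0) if len(Q) else 0, cv2.minEnclosingCircle(Q[:,:2].astype(np.float32)) if len(Q) else 0)
E
```

```text
t 9.18 pos [ 663.6 -167.6  165.2] toolx deg 14.79 tilt [-1.5e-03  3.0e-04 -1.0e+00] F [-0.2 -0.2  0.2] w 0.2 g 0.0 j [-0.01  0.53  0.08 -0.   -1.12  1.84]
shift cm [ 0.2  -0.   10.72] rows>= 3.0
turn [-0.04  0.08 -0.01]
shift after turn [ 1.900e-01 -1.000e-02  1.072e+01]
0 0 0
```

View pics/s2.png

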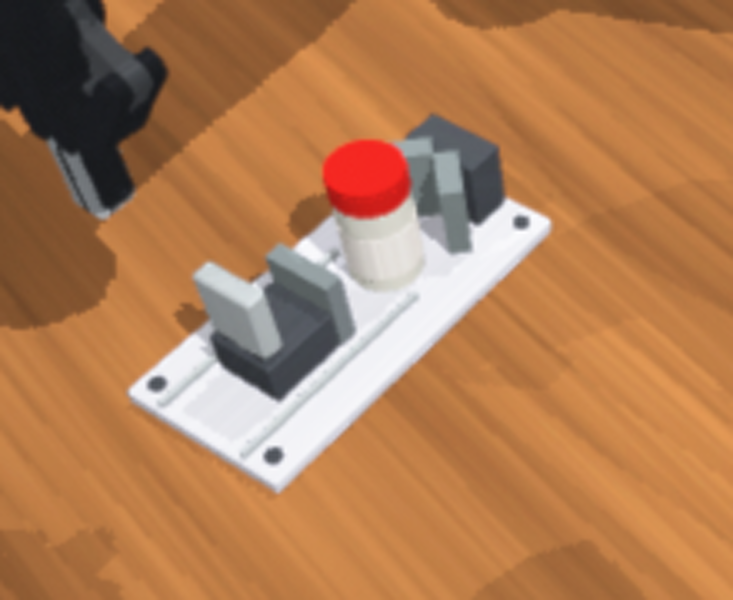

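The jar stands upright on the plate in front of the V (lid at about (367,178)), released and clear of the jaw pad. The fingers are shut and behind the fin. Now I'll lower them and feel for the fin.

Call:
send_rows([
  {"gripper": 1, "x": 0.2, "y": 0, "z": 2.5, "ax": 0, "ay": 0, "az": 0},
  {"gripper": 1, "x": 0, "y": 0, "z": 2.5, "ax": 0, "ay": 0, "az": 0},
  {"gripper": 1, "x": 0, "y": 0, "z": 2.5, "ax": 0, "ay": 0, "az": 0},
  {"gripper": 1, "x": 0, "y": 0, "z": 2, "ax": 0, "ay": 0, "az": 0},
  {"gripper": 1, "x": 0, "y": 0, "z": 1, "ax": 0, "ay": 0, "az": 0},
])

```text
clock: 9.7
position: [663.6, -167.4, 58.3]
ee_rot: [0.992, 0.128, -0.002, -0.001]
contact_force: [-0.1, 0.1, 0.1]
gripper_width: 0.0
grasp_force: 0.0
```

Call:
send_rows([
  {"gripper": 1, "x": 0, "y": 0, "z": 0, "ax": 0, "ay": 0, "az": 0},
  {"gripper": 1, "x": 0, "y": 0, "z": 0, "ax": 0, "ay": 0, "az": 0},
  {"gripper": 1, "x": 0, "y": 0, "z": 0, "ax": 0, "ay": 0, "az": 0},
])

```text
clock: 9.95
position: [667.2, -167.5, 62.9]
ee_rot: [0.992, 0.129, 0.002, 0.001]
contact_force: [0.6, 0.5, 0.9]
gripper_width: 0.2
grasp_force: 0.0
```

```bash
cat >> h.py <<'E'
def hx():
    s=arm.read_state();e=np.array([np.cos(np.radians(-165.2)),np.sin(np.radians(-165.2))]);n=np.array([-e[1],e[0]])
    q=np.array(s["position"][:2])-[558.1,-195.3];f=np.array(s["contact_force"][:2]);print("holder x,y",(q@e).round(1),(q@n).round(1),"F along,across",(f@e).round(1),(f@n).round(1))
E
python3 -c "
from h import *
go(665.4,-167,58,14.8);hx()"
```

```text
t 9.95 pos [ 667.2 -167.5   62.9] toolx deg 14.8 tilt [ 3.3e-03 -6.0e-04 -1.0e+00] F [0.6 0.5 0.9] w 0.2 g 0.0 j [-0.01  0.63 -0.02  0.   -0.91  1.84]
shift cm [-0.16 -0.09  0.48] rows>= 1.0
turn [ 0.08 -0.17  0.  ]
shift after turn [-0.16 -0.09  0.49]
holder x,y -112.6 1.0 F along,across -0.7 -0.3
```

Call:
send_rows([
  {"gripper": 1, "x": -0.4, "y": 0, "z": 0.2, "ax": 0, "ay": 0, "az": 0},
  {"gripper": 1, "x": -0.4, "y": 0, "z": 0, "ax": 0, "ay": 0, "az": 0},
  {"gripper": 1, "x": -0.3, "y": 0, "z": 0, "ax": 0, "ay": 0, "az": 0},
  {"gripper": 1, "x": 0, "y": 0, "z": 0, "ax": 0, "ay": 0, "az": 0},
  {"gripper": 1, "x": 0, "y": 0, "z": 0, "ax": 0, "ay": 0, "az": 0},
])

```text
clock: 10.37
position: [655.5, -170.1, 59.3]
ee_rot: [0.992, 0.129, 0.0, 0.0]
contact_force: [0.0, 0.1, -0.6]
gripper_width: 0.2
grasp_force: 0.0
```

```bash
python3 -c "
from h import *
go(665.4,-167,60,14.8);hx()"
```

```text
t 10.37 pos [ 655.5 -170.1   59.3] toolx deg 14.78 tilt [ 7.e-04 -1.e-04 -1.e+00] F [ 0.   0.1 -0.6] w 0.2 g 0.0 j [-0.02  0.62 -0.05  0.   -0.9   1.84]
shift cm [ 1.04 -0.04 -0.07] rows>= 1.0
turn [ 0.01 -0.04 -0.02]
shift after turn [ 1.04 -0.04 -0.07]
holder x,y -100.6 0.5 F along,across -0.1 -0.1
```

Call:
send_rows([
  {"gripper": 1, "x": -0.3, "y": 0, "z": 0, "ax": 0, "ay": 0, "az": 0},
  {"gripper": 1, "x": -0.3, "y": 0, "z": 0, "ax": 0, "ay": 0, "az": 0},
  {"gripper": 1, "x": -0.3, "y": 0, "z": 0, "ax": 0, "ay": 0, "az": 0},
])

```text
clock: 10.62
position: [646.5, -172.2, 58.7]
ee_rot: [0.992, 0.129, -0.0, -0.0]
contact_force: [0.2, -1.0, -0.8]
gripper_width: 0.1
grasp_force: 0.0
```

Call:
send_rows([
  {"gripper": 1, "x": -0.3, "y": 0, "z": 0, "ax": 0, "ay": 0, "az": 0},
  {"gripper": 1, "x": -0.3, "y": 0, "z": 0, "ax": 0, "ay": 0, "az": 0},
])

```text
clock: 10.78
position: [640.8, -173.9, 58.8]
ee_rot: [0.992, 0.129, 0.0, 0.0]
contact_force: [3.5, 1.3, 0.3]
gripper_width: -0.0
grasp_force: 1.4
```

Call:
send_rows([
  {"gripper": 1, "x": -0.3, "y": 0, "z": 0, "ax": 0, "ay": 0, "az": 0},
  {"gripper": 1, "x": -0.3, "y": 0, "z": 0, "ax": 0, "ay": 0, "az": 0},
])

```text
clock: 10.95
position: [635.9, -175.1, 58.9]
ee_rot: [0.992, 0.129, 0.001, 0.0]
contact_force: [3.6, 1.4, -2.4]
gripper_width: 0.1
grasp_force: 1.4
```

```bash
python3 -c "
from h import *
go(665.4,-167,60,14.8);hx()"
```

```text
t 10.95 pos [ 635.9 -175.1   58.9] toolx deg 14.8 tilt [ 2.3e-03  1.0e-04 -1.0e+00] F [ 3.6  1.4 -2.4] w 0.1 g 1.4 j [-0.02  0.6  -0.1  -0.   -0.87  1.85]
shift cm [ 3.06 -0.03 -0.1 ] rows>= 1.0
turn [ 0.03 -0.13  0.  ]
shift after turn [ 3.06 -0.03 -0.11]
holder x,y -80.4 0.4 F along,across -3.9 -0.4
```

The fin is found: the jaw now drags at about 3.5–4 N. I'll keep sliding it.

Call:
send_rows([
  {"gripper": 1, "x": -0.3, "y": 0, "z": 0, "ax": 0, "ay": 0, "az": 0},
  {"gripper": 1, "x": -0.3, "y": 0, "z": 0, "ax": 0, "ay": 0, "az": 0},
  {"gripper": 1, "x": -0.3, "y": 0, "z": 0, "ax": 0, "ay": 0, "az": 0},
  {"gripper": 1, "x": -0.3, "y": 0, "z": 0, "ax": 0, "ay": 0, "az": 0},
])

```text
clock: 11.28
position: [623.6, -178.4, 58.9]
ee_rot: [0.992, 0.129, 0.0, 0.0]
contact_force: [2.6, 0.8, -1.4]
gripper_width: -0.0
grasp_force: 1.4
```

Call:
send_rows([
  {"gripper": 1, "x": -0.2, "y": 0, "z": 0, "ax": 0, "ay": 0, "az": 0},
  {"gripper": 1, "x": -0.2, "y": 0, "z": 0, "ax": 0, "ay": 0, "az": 0},
  {"gripper": 1, "x": -0.2, "y": 0, "z": 0, "ax": 0, "ay": 0, "az": 0},
  {"gripper": 1, "x": -0.2, "y": 0, "z": 0, "ax": 0, "ay": 0, "az": 0},
  {"gripper": 1, "x": 0, "y": 0, "z": 0, "ax": 0, "ay": 0, "az": 0},
])

```text
clock: 11.7
position: [615.4, -180.6, 58.8]
ee_rot: [0.992, 0.129, -0.0, -0.0]
contact_force: [1.1, -0.5, -1.3]
gripper_width: -0.1
grasp_force: 0.8
```

```bash
python3 -c "
from h import *
go(665.4,-167,60,14.8);hx()"
```

```text
t 11.7 pos [ 615.4 -180.6   58.8] toolx deg 14.78 tilt [-7.e-04 -0.e+00 -1.e+00] F [ 1.1 -0.5 -1.3] w -0.1 g 0.8 j [-0.03  0.57 -0.15  0.   -0.85  1.86]
shift cm [ 5.18 -0.03 -0.12] rows>= 2.0
turn [-0.01  0.04 -0.02]
shift after turn [ 5.18 -0.03 -0.12]
holder x,y -59.1 0.4 F along,across -0.9 0.8
```

Call:
send_rows([
  {"gripper": 1, "x": -0.2, "y": 0, "z": 0, "ax": 0, "ay": 0, "az": 0},
  {"gripper": 1, "x": -0.2, "y": 0, "z": 0, "ax": 0, "ay": 0, "az": 0},
  {"gripper": 1, "x": -0.2, "y": 0, "z": 0, "ax": 0, "ay": 0, "az": 0},
  {"gripper": 1, "x": -0.2, "y": 0, "z": 0, "ax": 0, "ay": 0, "az": 0},
  {"gripper": 1, "x": 0, "y": 0, "z": 0, "ax": 0, "ay": 0, "az": 0},
])

```text
clock: 12.12
position: [607.8, -182.6, 58.9]
ee_rot: [0.992, 0.129, -0.0, -0.0]
contact_force: [3.2, 0.4, -2.4]
gripper_width: 0.3
grasp_force: 1.3
```

```bash
python3 - <<'E'
from h import *
go(665.4,-167,60,14.8);hx()
im,d=arm.get_image('scene');cv2.imwrite('pics/s3.png',cv2.resize(im[40:220,80:300],(733,600),interpolation=2)[...,::-1])
E
```

```text
t 12.12 pos [ 607.8 -182.6   58.9] toolx deg 14.78 tilt [-3.e-04 -0.e+00 -1.e+00] F [ 3.2  0.4 -2.4] w 0.3 g 1.3 j [-0.04  0.56 -0.17  0.   -0.84  1.87]
shift cm [ 5.97 -0.03 -0.11] rows>= 2.0
turn [-0.    0.01 -0.02]
shift after turn [ 5.97 -0.03 -0.11]
holder x,y -51.3 0.4 F along,across -3.2 0.4
```

View pics/s3.png

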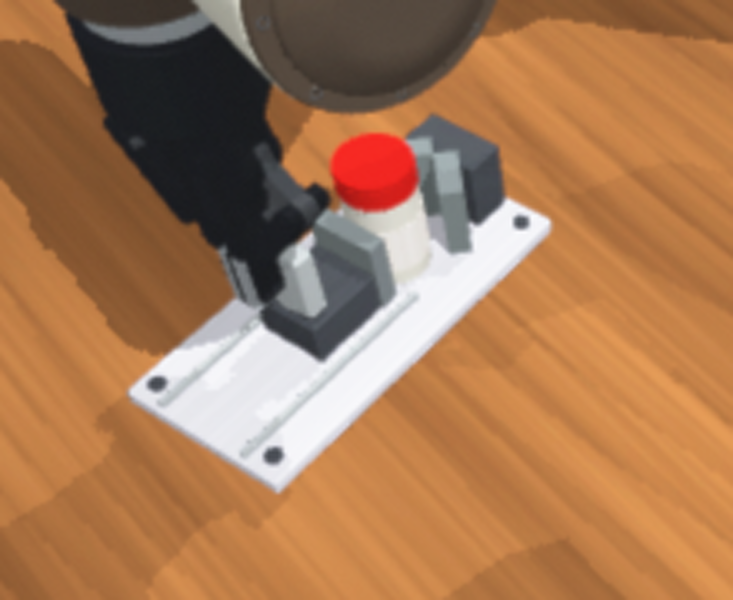

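The jar is upright and against the pad (lid at about (375,170)), a few mm further on than before. There are roughly 10 mm left to the V, so I'll take smaller steps.

Call:
send_rows([
  {"gripper": 1, "x": -0.15, "y": 0, "z": 0, "ax": 0, "ay": 0, "az": 0},
  {"gripper": 1, "x": -0.15, "y": 0, "z": 0, "ax": 0, "ay": 0, "az": 0},
  {"gripper": 1, "x": -0.1, "y": 0, "z": 0, "ax": 0, "ay": 0, "az": 0},
  {"gripper": 1, "x": -0.1, "y": 0, "z": 0, "ax": 0, "ay": 0, "az": 0},
  {"gripper": 1, "x": 0, "y": 0, "z": 0, "ax": 0, "ay": 0, "az": 0},
])

```text
clock: 12.58
position: [603.1, -183.8, 58.9]
ee_rot: [0.992, 0.129, -0.0, 0.0]
contact_force: [3.0, 0.9, -1.4]
gripper_width: -0.2
grasp_force: 1.4
```

```bash
python3 -c "
from h import *
hx()"
```

```text
holder x,y -46.4 0.4 F along,across -3.1 -0.1
```

Call:
send_rows([
  {"gripper": 1, "x": -0.1, "y": 0, "z": 0, "ax": 0, "ay": 0, "az": 0},
  {"gripper": 1, "x": -0.1, "y": 0, "z": 0, "ax": 0, "ay": 0, "az": 0},
  {"gripper": 1, "x": 0, "y": 0, "z": 0, "ax": 0, "ay": 0, "az": 0},
])

```text
clock: 12.83
position: [601.2, -184.3, 58.9]
ee_rot: [0.992, 0.129, -0.0, 0.0]
contact_force: [2.7, 0.6, -0.8]
gripper_width: -0.2
grasp_force: 1.4
```

```bash
python3 -c "
from h import *
hx()
im,d=arm.get_image('scene');P=cloud('scene',d);hsv=cv2.cvtColor(im,cv2.COLOR_RGB2HSV)
m=(np.abs(P[...,2]-82)<3)&(P[...,1]<-100)&(hsv[...,1]>180)&((hsv[...,0]<8)|(hsv[...,0]>172));c=P[m][:,:2].mean(0)
e=np.array([np.cos(np.radians(-165.2)),np.sin(np.radians(-165.2))]);q=c-[558.1,-195.3];print('jar lid holder',q@e,q@[-e[1],e[0]],m.sum())"
```

```text
holder x,y -44.5 0.4 F along,across -2.7 0.1
jar lid holder 47.05917607392004 -0.892554671163301 358
```

Call:
send_rows([
  {"gripper": 1, "x": -0.1, "y": 0, "z": 0, "ax": 0, "ay": 0, "az": 0},
  {"gripper": 1, "x": -0.1, "y": 0, "z": 0, "ax": 0, "ay": 0, "az": 0},
  {"gripper": 1, "x": -0.1, "y": 0, "z": 0, "ax": 0, "ay": 0, "az": 0},
  {"gripper": 1, "x": 0, "y": 0, "z": 0, "ax": 0, "ay": 0, "az": 0},
])

```text
clock: 13.22
position: [598.2, -185.1, 58.8]
ee_rot: [0.992, 0.129, -0.0, 0.0]
contact_force: [3.0, 1.1, -0.3]
gripper_width: 0.0
grasp_force: 1.4
```

Call:
send_rows([
  {"gripper": 1, "x": -0.1, "y": 0, "z": 0, "ax": 0, "ay": 0, "az": 0},
  {"gripper": 1, "x": 0, "y": 0, "z": 0, "ax": 0, "ay": 0, "az": 0},
])

```text
clock: 13.38
position: [597.3, -185.3, 58.8]
ee_rot: [0.992, 0.129, -0.0, -0.0]
contact_force: [2.7, 0.1, -0.3]
gripper_width: -0.0
grasp_force: 1.4
```

Call:
send_rows([
  {"gripper": 1, "x": -0.1, "y": 0, "z": 0, "ax": 0, "ay": 0, "az": 0},
  {"gripper": 1, "x": 0, "y": 0, "z": 0, "ax": 0, "ay": 0, "az": 0},
])

```text
clock: 13.55
position: [596.4, -185.6, 58.9]
ee_rot: [0.992, 0.129, -0.0, 0.0]
contact_force: [2.6, 0.9, -1.2]
gripper_width: 0.1
grasp_force: 1.5
```

Call:
send_rows([
  {"gripper": 1, "x": -0.05, "y": 0, "z": 0, "ax": 0, "ay": 0, "az": 0},
  {"gripper": 1, "x": -0.05, "y": 0, "z": 0, "ax": 0, "ay": 0, "az": 0},
  {"gripper": 1, "x": 0, "y": 0, "z": 0, "ax": 0, "ay": 0, "az": 0},
])

```text
clock: 13.8
position: [595.5, -185.8, 58.8]
ee_rot: [0.992, 0.129, -0.0, 0.0]
contact_force: [2.1, 1.0, -1.6]
gripper_width: -0.3
grasp_force: 1.5
```

Call:
send_rows([
  {"gripper": 1, "x": -0.05, "y": 0, "z": 0, "ax": 0, "ay": 0, "az": 0},
  {"gripper": 1, "x": 0, "y": 0, "z": 0, "ax": 0, "ay": 0, "az": 0},
])

```text
clock: 13.97
position: [595.0, -185.9, 58.9]
ee_rot: [0.992, 0.129, 0.0, 0.0]
contact_force: [3.3, 0.1, -0.3]
gripper_width: -0.1
grasp_force: 1.5
```

Call:
send_rows([
  {"gripper": 1, "x": -0.05, "y": 0, "z": 0, "ax": 0, "ay": 0, "az": 0},
  {"gripper": 1, "x": 0, "y": 0, "z": 0, "ax": 0, "ay": 0, "az": 0},
])

```text
clock: 14.13
position: [594.8, -186.0, 58.9]
ee_rot: [0.992, 0.129, 0.0, 0.0]
contact_force: [3.0, 1.0, -1.1]
gripper_width: -0.1
grasp_force: 1.8
```

Call:
send_rows([
  {"gripper": 1, "x": -0.05, "y": 0, "z": 0, "ax": 0, "ay": 0, "az": 0},
  {"gripper": 1, "x": 0, "y": 0, "z": 0, "ax": 0, "ay": 0, "az": 0},
  {"gripper": 1, "x": 0, "y": 0, "z": 0, "ax": 0, "ay": 0, "az": 0},
])

```text
clock: 14.38
position: [594.5, -186.1, 58.9]
ee_rot: [0.992, 0.129, 0.0, 0.0]
contact_force: [3.7, 1.1, -1.1]
gripper_width: 0.1
grasp_force: 2.2
```

```bash
cat > lid.py <<'E'
from h import *
hx()
im,d=arm.get_image('scene');P=cloud('scene',d);hsv=cv2.cvtColor(im,cv2.COLOR_RGB2HSV)
m=(np.abs(P[...,2]-82)<3)&(P[...,1]<-100)&(hsv[...,1]>180)&((hsv[...,0]<8)|(hsv[...,0]>172));c=P[m][:,:2].mean(0)
e=np.array([np.cos(np.radians(-165.2)),np.sin(np.radians(-165.2))]);q=c-[558.1,-195.3];print('jar lid holder',q@e,q@[-e[1],e[0]],np.median(P[m][:,2]),m.sum())
E
python3 lid.py
```

```text
holder x,y -37.5 0.4 F along,across -3.9 -0.1
jar lid holder 54.12601073522152 -0.6900777396341127 81.96648430789463 348
```

Call:
send_rows([
  {"gripper": 1, "x": -0.1, "y": 0, "z": 0, "ax": 0, "ay": 0, "az": 0},
  {"gripper": 1, "x": 0, "y": 0, "z": 0, "ax": 0, "ay": 0, "az": 0},
  {"gripper": 1, "x": 0, "y": 0, "z": 0, "ax": 0, "ay": 0, "az": 0},
])

```text
clock: 14.68
position: [594.3, -186.1, 58.9]
ee_rot: [0.992, 0.129, 0.001, 0.0]
contact_force: [6.4, 2.3, -2.5]
gripper_width: 0.1
grasp_force: 3.1
```

Call:
send_rows([
  {"gripper": 1, "x": -0.05, "y": 0, "z": 0, "ax": 0, "ay": 0, "az": 0},
  {"gripper": 1, "x": 0, "y": 0, "z": 0, "ax": 0, "ay": 0, "az": 0},
  {"gripper": 1, "x": 0, "y": 0, "z": 0, "ax": 0, "ay": 0, "az": 0},
])

```text
clock: 14.93
position: [594.3, -186.2, 59.0]
ee_rot: [0.992, 0.129, 0.002, 0.0]
contact_force: [7.6, 2.1, -2.8]
gripper_width: 0.1
grasp_force: 3.5
```

```bash
python3 lid.py
```

```text
holder x,y -37.3 0.4 F along,across -7.9 -0.1
jar lid holder 53.99304177831783 -0.5197597002538002 81.9881626798117 352
```

Call:
send_rows([
  {"gripper": 1, "x": -0.05, "y": 0, "z": 0, "ax": 0, "ay": 0, "az": 0},
  {"gripper": 1, "x": -0.05, "y": 0, "z": 0, "ax": 0, "ay": 0, "az": 0},
  {"gripper": 1, "x": 0, "y": 0, "z": 0, "ax": 0, "ay": 0, "az": 0},
  {"gripper": 1, "x": 0, "y": 0, "z": 0, "ax": 0, "ay": 0, "az": 0},
])

```text
clock: 15.32
position: [594.3, -186.2, 59.0]
ee_rot: [0.992, 0.129, 0.003, 0.0]
contact_force: [8.6, 2.1, -5.0]
gripper_width: -0.3
grasp_force: 4.4
```

Call:
send_rows([
  {"gripper": 1, "x": -0.05, "y": 0, "z": 0, "ax": 0, "ay": 0, "az": 0},
  {"gripper": 1, "x": -0.05, "y": 0, "z": 0, "ax": 0, "ay": 0, "az": 0},
  {"gripper": 1, "x": 0, "y": 0, "z": 0, "ax": 0, "ay": 0, "az": 0},
  {"gripper": 1, "x": 0, "y": 0, "z": 0, "ax": 0, "ay": 0, "az": 0},
])

```text
clock: 15.65
position: [594.2, -186.2, 59.1]
ee_rot: [0.992, 0.129, 0.004, 0.0]
contact_force: [8.9, 3.9, -5.3]
gripper_width: 0.0
grasp_force: 5.3
```

Call:
send_rows([
  {"gripper": 1, "x": -0.1, "y": 0, "z": 0, "ax": 0, "ay": 0, "az": 0},
  {"gripper": 1, "x": -0.05, "y": 0, "z": 0, "ax": 0, "ay": 0, "az": 0},
  {"gripper": 1, "x": 0, "y": 0, "z": 0, "ax": 0, "ay": 0, "az": 0},
  {"gripper": 1, "x": 0, "y": 0, "z": 0, "ax": 0, "ay": 0, "az": 0},
])

```text
clock: 15.98
position: [594.2, -186.3, 59.2]
ee_rot: [0.992, 0.129, 0.005, 0.001]
contact_force: [12.4, 4.1, -7.2]
gripper_width: 0.2
grasp_force: 6.6
```

The push is 13 N, bearing firmly on the V. Now I'll back off gently and retreat.

Call:
send_rows([
  {"gripper": 1, "x": 0.2, "y": 0, "z": 0, "ax": 0, "ay": 0, "az": 0},
  {"gripper": 1, "x": 0.2, "y": 0, "z": 0, "ax": 0, "ay": 0, "az": 0},
  {"gripper": 1, "x": 0.3, "y": 0, "z": 0, "ax": 0, "ay": 0, "az": 0},
  {"gripper": 1, "x": 0.8, "y": 0, "z": 0, "ax": 0, "ay": 0, "az": 0},
  {"gripper": 1, "x": 1.5, "y": 0, "z": 0, "ax": 0, "ay": 0, "az": 0},
])

```text
clock: 16.4
position: [615.7, -180.2, 58.4]
ee_rot: [0.992, 0.128, -0.003, -0.001]
contact_force: [0.1, -1.6, 0.2]
gripper_width: -0.2
grasp_force: 0.0
```

Call:
send_rows([
  {"gripper": 1, "x": 1, "y": 0, "z": -1, "ax": 0, "ay": 0, "az": 0},
  {"gripper": 1, "x": 0, "y": 0, "z": -3, "ax": 0, "ay": 0, "az": 0},
  {"gripper": 1, "x": 0, "y": 0, "z": -3, "ax": 0, "ay": 0, "az": 0},
  {"gripper": 1, "x": 0, "y": 0, "z": -3, "ax": 0, "ay": 0, "az": 0},
  {"gripper": 1, "x": 0, "y": 0, "z": -1, "ax": 0, "ay": 0, "az": 0},
])

```text
clock: 16.82
position: [629.2, -178.0, 173.8]
ee_rot: [0.992, 0.129, 0.002, 0.001]
contact_force: [0.3, -0.7, 1.1]
gripper_width: -0.2
grasp_force: 0.0
```

Call:
send_rows([
  {"gripper": 1, "x": 3, "y": 0, "z": 0, "ax": 0, "ay": 0, "az": 0},
  {"gripper": 1, "x": 3, "y": 0, "z": 0, "ax": 0, "ay": 0, "az": 0},
  {"gripper": 1, "x": 1, "y": 0, "z": 0, "ax": 0, "ay": 0, "az": 0},
  {"gripper": 1, "x": 0, "y": 0, "z": 0, "ax": 0, "ay": 0, "az": 0},
  {"gripper": 1, "x": 0, "y": 0, "z": 0, "ax": 0, "ay": 0, "az": 0},
])

```text
clock: 17.23
position: [694.6, -159.2, 167.2]
ee_rot: [0.992, 0.129, -0.002, -0.0]
contact_force: [-0.1, -0.1, 0.7]
gripper_width: -0.2
grasp_force: 0.0
```

```bash
python3 lid.py; python3 - <<'E'
from h import *
im,d=arm.get_image('scene');cv2.imwrite('pics/s4.png',im[...,::-1])
E
```

```text
holder x,y -141.2 -0.0 F along,across 0.1 0.1
jar lid holder 53.9548125353778 -0.6586371052364054 82.02260273596377 354
```

View pics/s4.png

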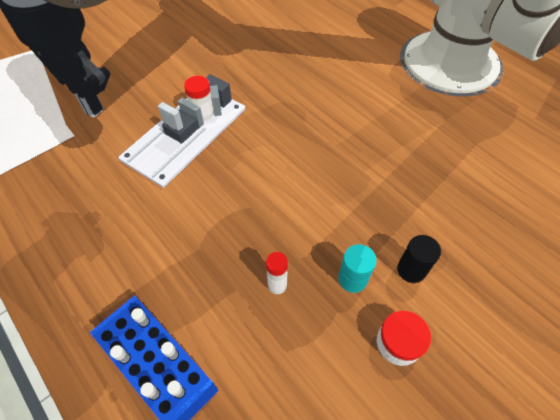

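The jar is upright in the V at (197,90) with the pad against it. The bystanders and look-alikes haven't moved, and the arm is clear.

```bash
python3 -c "
from bench import arm
print(arm.job_done())"
```

```text
the job is handed in; nothing more can be done
None
```

The medium jar stands upright and centred in the V with the jaw clamped against it after a push of about 13 N; nothing else was moved, and the job was handed in at about 17 s.

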